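# Load a capped nut into a gauge box with a sprung tray

### The arm

A 7-joint arm with a two-finger parallel gripper is mounted at the origin on a cart in front of the work surface, level with it; the furniture and walls round the work are solid. World frame = base frame: x ahead of the robot, y to its left, z up, the work surface at z = 0. Lengths are in m, angles in rad, forces in N, time in s.
With the tool pointing down it reaches from about 0.4 to 0.875 m from the base axis. Payload 19.3 kg.
Tool frame: the origin (TCP) lies at the very end of the fingers, on their centre line; the grasp point (between the pads) lies 19 mm behind it; z points along the fingers, y is the direction in which the jaws open and shut (so a half turn about z gives the same grasp; the last joint's range is limited). The gripper opens to 85 mm and grips with 20 to 120 N. Pads are 22 mm wide; open, the fingers measure 114 mm over their backs; the gripper's body (76 mm by 85 mm) begins 54 mm behind the grasp point. The pads swing forward as they close: fully open they stand 13 mm farther back than shut.
Start: joints at [1.136, 0.521, -0.036, 1.599, 0.021, 1.021, -0.113], TCP at [0.223, -0.584, 0.231] pointing down, gripper open.
Joint ranges: [-2.91, 2.91], [-0.3, 2.13], [-1.5, 1.42], [0.17, 2.43], [-1.26, 4.41], [0.16, 1.93], [-2.52, 2.52]. Speed limits (rad/s): [1.89, 1.89, 2.39, 2.39, 3.01, 3.01, 3.01].

### API

Orientations are given as [roll, pitch, yaw] about the fixed x, y, z axes, in that order (R = Rz(yaw) Ry(pitch) Rx(roll)).
In Python, from workcell import bot, vision, job_done gives the robot as it stands.
- The arm moves only by the tool arm_command, never from a script. Its arguments are lists of equal length, an entry for each row: "gripper": the finger opening in cm, from 0 to 8.54; "slide": the shift along the tool's x, y, z in cm, a list of three; "turn": the turn, a rotation vector about the tool's x, y, z in degrees, a list of three. A call has 1 to 5 rows; each row is the pose to reach, as a shift and turn from the pose commanded when the call began, along the tool's axes at that moment; what a row does not reach only later rows make up. A row lasts 1/8 s, in which the tool goes at most 62.5 mm and 10.7 degrees, less where a joint would pass 70% of its speed; a pose out of reach is approached as far as the arm can. A call with a gripper value outside its range is refused whole. The fingers move at their own pace and stop on an object; "force" is the grip in N (left out, the last holds). Time passes only in rows, so rows that repeat a pose let the fingers close. It gives the time, the measured TCP pose, the force and the opening at its end, in the units of the state.
- bot.observe(): the state, without advancing time (a new reading comes with each control period).
- vision.grab_frame(name): name is "scene" or "top"; returns the picture (420x560x3 uint8, blue, green, red); there is no depth.
- vision.camera_model(name): a dict with "mtx" (3x3 intrinsics, pixels), "T" (4x4, takes a point from camera to world coordinates). Camera axes: x right, y down, z forward; pixel columns grow to the right and rows downward; lengths in m; the calibration is good to about 2 mm. A picture is of the moment at which its call begins. camera_model takes no time and is no camera call.
- job_done(): hands the job in, once; it reports no verdict.
The state is a dict: "clock": time; "qpos": joint angles; "qd": joint speeds; "joint_efforts": joint torques, N m; "position": TCP position; "tool_rot": TCP orientation; "force": force on the tool from outside, world axes, zero at the start; "moment": the same for the moment, N m; "grip_width": finger opening in m.
Only numpy, scipy, OpenCV 4.12 (cv2) and the standard library are available. Lean on these libraries where they do the work, as an engineer would, in place of code of your own. Each camera call takes 0.05 s, during which the arm holds its last target. There are 200 camera calls.

### The job

Press the round button on top of the grey gauge box so that its tray pops out, stand the capped nut in the tray's square pocket, then push the tray back in until it clicks and stays shut with the capped nut inside. The catch is delicate: never lean on the box, its tray or its button with more than 30 N, and leave the plain hexagon nut and the brass fitting where they are.

Things in the scene. Friction and masses are not known exactly. Their poses are not given: they have to be found in the camera images.
- gauge_box: Plain grey painted steel box fixed to the bench, 130 mm deep (its x) x 100 mm wide (its y) x 54 mm high, origin under its centre on the bench, z up. The tray comes out of its front, the -x face at x = -65 mm; the button stands on its roof, at x = +30 mm, y = 0.
- tray (a joint): How far the bare aluminium tray is out along the box's -x (m). Latched it rests at 0.003 to 0.009: the hidden catch is set differently each time. Popped out: 0.080. A damped spring drives it out (9 N shut, 3 N out). Pushing it in, the push peaks at 13 to 16 N some 5 mm before the resting place, drops, and it clicks just past that place; a solid stop is 2.5 mm past it. Let go unlatched, it comes all the way out.
- tray_front (a point): Middle of the tray's flat front plate, on its outer face (plate 100 mm wide, 44 mm high from 4 to 48 mm above the bench, 12 mm thick); moves with the tray. Axes as the box: push along +x.
- tray_pocket (a point): Centre of the floor of the tray's square pocket, 14 mm above the bench; moves with the tray, axes as the box. The pocket is 40 x 40 mm inside, its rim 4 mm wide and 4 mm high; the tray beside the rim is flat at 14 mm. With the tray out the centre is 40 mm behind the front plate's inner face and 40 mm in front of the housing, whose roof leaves 32 mm above the pocket floor.
- button (a joint): How far the button is pressed down (m): 0 up, 0.010 fully down, where it stops hard. It needs 2.3 N to start, up to 10 N to free the catch of the latched tray (at 3 to 8 mm; friction varies), and 7 N to stay at the bottom. It springs up again.
- button_top (a point): Centre of the button's flat top, a plain steel button 29 mm in diameter whose top stands 72 mm above the bench when up (18 mm above the roof) and 62 mm when fully down.
- cap_nut_a: The loose capped nut: hexagon skirt 19 x 22 mm across, narrowing to a plain round cap, 20 mm high in all, blue plastic over steel, standing on its skirt on the bench; origin at the centre of its underside, z up.
- nut_4: Loose plain hexagon nut, 23 x 25 mm across and 11 mm high, lying flat; origin at the centre of its underside. Not to be moved.
- brass_fitting: Loose brass hose fitting standing upright, about 25 mm across and 40 mm high; origin at the centre of its underside. Not to be moved.

How it is judged:
On the way, in this order (a step that is already met when the one before it is completed fails the run):
1. the tray has popped out (value of joint tray above 0.06 m), for 0.1 s.
2. the capped nut stands in the pocket of the open tray (value of joint tray above 0.05 m and horizontal distance between cap_nut_a and tray_pocket below 0.016 m and z of cap_nut_a in the frame of tray_pocket below 0.004 m and angle between cap_nut_a's own z axis and vertical below 0.15 rad), for 0.2 s.
At the end, for the whole second after the job is handed in: The tray is latched shut (within 12 mm of the housing, staying there by itself), the button is up, and the capped nut stands upright at rest on the floor of the tray's pocket, within 16 mm of its centre (value of joint tray below 0.012 m and value of joint button below 0.002 m and horizontal distance between cap_nut_a and tray_pocket below 0.016 m and z of cap_nut_a in the frame of tray_pocket below 0.004 m and angle between cap_nut_a's own z axis and vertical below 0.15 rad and linear speed of cap_nut_a below 0.02 m/s); the robot touches nothing.
It fails at once if the robot leans on the box, tray or button with more than 30 N (contact force between any of the arm, the fingers and gauge_box above 30 N).
It fails at once if the plain nut or the brass fitting is moved more than 30 mm (distance of any of nut_4, brass_fitting from where it was at the start of the episode above 0.03 m).
It also fails if it takes over 64 s, if anything falls off the work surface, if the arm or the gripper's body presses on something with over 40 N, if the wrist force passes 120 N, or if a joint passes its speed limit or range.

## Working session

There is one attempt and no reset: what is moved stays moved. The work goes in short steps, Python scripts to look and compute and a tool call to move; the robot and the scene stay as the last step left them, time stands still between calls to the robot, and variables do not carry over. Pictures are saved under pics/ and viewed, about 8 in all and at most 12, crops included, and the job is handed in when it is done.

Besides the shell and the picture viewer there is one more tool, called after "Call:" by a JSON object that holds its "api" and its "payload". arm_command: Moves the arm, as the interface text tells. Its arguments: {"type":"object","properties":{"gripper":{"type":"array","items":{"type":"number"}},"slide":{"type":"array","items":{"type":"array","items":{"type":"number"}}},"turn":{"type":"array","items":{"type":"array","items":{"type":"number"}}},"force":{"type":"number"}},"required":["gripper","slide","turn"]}

```bash
mkdir -p pics
python3 - <<'E'
from workcell import bot, vision
import cv2,numpy as np
np.set_printoptions(precision=4,suppress=True)
s=bot.observe();print(s)
for n in("scene","top"):
    cv2.imwrite(f"pics/{n}0.png",vision.grab_frame(n)); m=vision.camera_model(n);print(n,m["mtx"],m["T"])
a=cv2.imread("pics/scene0.png");b=cv2.imread("pics/top0.png")
E
```

```text
{'clock': 0.0, 'qpos': array([ 1.1358,  0.522 , -0.0363,  1.6   ,  0.0212,  1.0211, -0.1128]), 'qd': array([ 0.0009,  0.0003,  0.    ,  0.    ,  0.0018,  0.001 , -0.0005]), 'joint_efforts': array([  0.0001, -92.7123,   1.98  , -36.9933,   0.018 ,   0.0083,
         0.0001]), 'position': array([ 0.2228, -0.5836,  0.2307]), 'tool_rot': array([-3.1405,  0.0001,  0.3648]), 'force': array([ 0.8153, -0.0001, -0.2147]), 'moment': array([ 0.0622, -0.0168, -0.0021]), 'grip_width': 0.0855672549713886}
scene [[482.6481   0.     277.6256]
 [  0.     482.6481 213.794 ]
 [  0.       0.       1.    ]] [[-0.7137 -0.3932  0.5796  0.0008]
 [-0.7004  0.4062 -0.5869  0.7383]
 [-0.0047 -0.8248 -0.5653  0.5974]
 [ 0.      0.      0.      1.    ]]
top [[405.0657   0.     278.2975]
 [  0.     405.0657 208.9337]
 [  0.       0.       1.    ]] [[-0.0228 -0.9802  0.1967  0.358 ]
 [-0.9995  0.0269  0.0184  0.1656]
 [-0.0233 -0.1962 -0.9803  0.8993]
 [ 0.      0.      0.      1.    ]]
```

View pics/scene0.png

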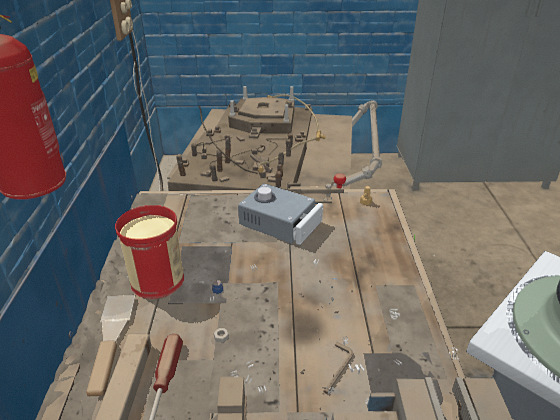

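View pics/top0.png

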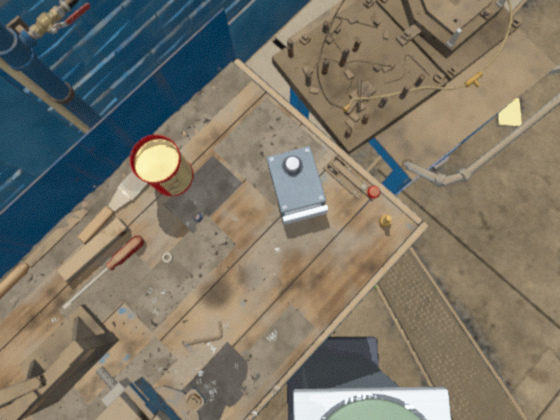

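Scene view: the box has its button at (264,193) and tray front at (310,222). The blue nut is at (217,287), the plain nut at (222,334) and the brass fitting at (367,196). Top view: button (292,164), tray front (304,214), blue nut (198,217), plain nut (167,257), brass fitting (386,220).

```bash
cat > h.py <<'E'
from workcell import bot, vision
import cv2,numpy as np
from scipy.spatial.transform import Rotation as R
np.set_printoptions(precision=4,suppress=True)
def ray(n,p):
    m=vision.camera_model(n);T=m["T"]
    d=T[:3,:3]@np.linalg.solve(m["mtx"],[p[0],p[1],1.]);return T[:3,3],d
def plane(n,p,z):
    o,d=ray(n,p);return o+d*(z-o[2])/d[2]
def two(p,q):
    (a,u),(b,v)=ray("scene",p),ray("top",q)
    k=np.linalg.lstsq(np.c_[u,-v],b-a,rcond=None)[0];P,Q=a+k[0]*u,b+k[1]*v
    return (P+Q)/2,np.linalg.norm(P-Q)
def proj(n,P):
    m=vision.camera_model(n);c=np.linalg.inv(m["T"])@np.r_[P,1];q=m["mtx"]@c[:3];return q[:2]/q[2]
def blob(img,roi,f):
    x0,y0,x1,y1=roi;c=img[y0:y1,x0:x1];k=f(c).astype(np.uint8)
    n,l,st,ce=cv2.connectedComponentsWithStats(k);i=1+np.argmax(st[1:,4]);return ce[i]+[x0,y0],st[i]+[x0,y0,0,0,0],l==i
def togo(P,yaw=None):
    "shift in tool axes, cm; tool axes now"
    s=bot.observe();r=R.from_euler('xyz',s['tool_rot']);return r.inv().apply(np.array(P)-s['position'])*100
E
python3 - <<'E'
from h import *
a=cv2.imread("pics/scene0.png");b=cv2.imread("pics/top0.png")
blue=lambda c:(c[...,0].astype(int)-c[...,2]>45)
A=blob(a,(205,275,232,300),blue);B=blob(b,(188,207,208,227),blue);print(A[:2],B[:2],two(A[0],B[0]),plane("top",B[0],.01),plane("scene",A[0],.01))
br=lambda c:c.min(2)>175
A=blob(a,(250,180,280,210),br);B=blob(b,(278,148,306,174),br);print("button",A[:2],B[:2],two(A[0],B[0]),plane("top",B[0],.072))
# roof quad: 
print("tray top edge",plane("top",(304,214),.048))
c=b[140:235,255:340];d=a[175:250,230:335]
cv2.imwrite("pics/c1.png",np.vstack([cv2.resize(c,(510,570//2*2))[:570],])) 
x=cv2.resize(c,None,fx=4.5,fy=4.5,interpolation=cv2.INTER_CUBIC);y=cv2.resize(d,None,fx=4,fy=4,interpolation=cv2.INTER_CUBIC)
h=max(x.shape[0],y.shape[0]);f=lambda i:np.vstack([i,np.zeros((h-i.shape[0],i.shape[1],3),np.uint8)])
cv2.imwrite("pics/c1.png",np.hstack([f(x),f(y)]))
print(np.hstack([f(x),f(y)]).shape)
for n,p in(("brass",(386,222)),("nut4",(167,257))):print(n,plane("top",p,.01))
E
```

```text
Traceback (most recent call last):
  File "h.py", line 18, in blob
    n,l,st,ce=cv2.connectedComponentsWithStats(k);i=1+np.argmax(st[1:,4]);return ce[i]+[x0,y0],st[i]+[x0,y0,0,0,0],l==i
                                                      ~~~~~~~~~^^^^^^^^^^
ValueError: attempt to get argmax of an empty sequence
```

Threshold is too strict for the small nut in the top view; I'll lower it.

Run:
```python
from h import *
a=cv2.imread("pics/scene0.png");b=cv2.imread("pics/top0.png")
blue=lambda c:(c[...,0].astype(int)-c[...,2]>22)
A=blob(a,(205,275,232,300),blue);B=blob(b,(188,207,208,227),blue);print(A[:2],B[:2],two(A[0],B[0]),plane("top",B[0],.01),plane("scene",A[0],.01))
br=lambda c:c.min(2)>175
A=blob(a,(250,180,280,210),br);B=blob(b,(278,148,306,174),br);print("button",A[:2],B[:2],two(A[0],B[0]),plane("top",B[0],.072))
c=b[140:235,255:340];d=a[175:250,230:335]
x=cv2.resize(c,None,fx=4.5,fy=4.5,interpolation=cv2.INTER_CUBIC);y=cv2.resize(d,None,fx=3.8,fy=3.8,interpolation=cv2.INTER_CUBIC)
h=max(x.shape[0],y.shape[0]);f=lambda i:np.vstack([i,np.zeros((h-i.shape[0],i.shape[1],3),np.uint8)])
cv2.imwrite("pics/c1.png",np.hstack([f(x),f(y)]))
for n,p in(("brass",(386,222)),("nut4",(167,257)),("tin",(175,185))):print(n,plane("top",p,.01))
```

```text
(array([217.3243, 288.7162]), array([212, 284,  11,  10,  74])) (array([199.9091, 217.7273]), array([198, 215,   4,   6,  11])) (array([ 0.524 ,  0.3613, -0.0004]), np.float64(0.0023025778403855538)) [0.5212 0.3583 0.01  ] [0.5161 0.3684 0.01  ]
button (array([264.037 , 189.5556]), array([258, 184,  13,  10,  81])) (array([292.0455, 162.75  ]), array([286, 157,  13,  13, 132])) (array([0.623 , 0.1491, 0.0719]), np.float64(0.0014306246907428149)) [0.6236 0.1495 0.072 ]
brass [ 0.5005 -0.0553  0.01  ]
nut4 [0.4353 0.4297 0.01  ]
tin [0.5986 0.4165 0.01  ]
```

View pics/c1.png

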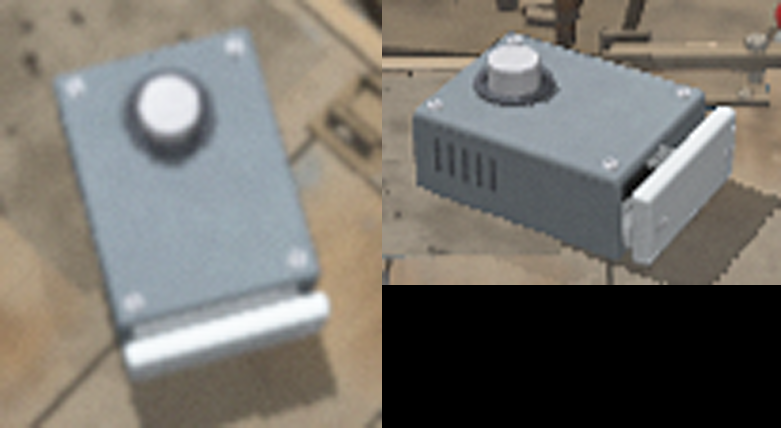

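Run:
```python
from h import *
q=lambda x,y:plane("top",(255+x/4.5-.4,140+y/4.5-.4),.054)
L,R1=q(132,302)-q(75,86),q(298,258)-q(235,46)
W,W2=q(75,86)-q(235,46),q(132,302)-q(298,258)
for v in(-L,-R1):print(v,np.linalg.norm(v),np.degrees(np.arctan2(v[1],v[0])))
for v in(W,W2):print(v,np.linalg.norm(v),np.degrees(np.arctan2(-v[0],v[1])))
s=[plane("top",(255+x/4.5-.4,140+y/4.5-.4),.048) for x,y in((126,365),(330,312))];print("plate",s)
B=np.array([.623,.149]);
print("screwcentre",(q(132,302)+q(75,86)+q(298,258)+q(235,46))/4)
print("tin base",plane("scene",(160,297),0),plane("scene",(131,288),0),plane("scene",(184,285),0),"tin rim",plane("top",(180,160),.12),plane("top",(160,186),.12))
# nut: try all-blob saturation in top
t=vision.grab_frame("top");print(t[211:225,192:206].astype(int)[...,0]-t[211:225,192:206,2].astype(int))
print(togo([.623,.149,.11]))
```

```text
[ 0.1078  0.0249 -0.    ] 0.11059853410460108 13.023316835246767
[ 0.1066  0.026  -0.    ] 0.10970022304047018 13.70220313075529
[-0.018   0.0783  0.    ] 0.0802880545876276 12.934023087656499
[-0.0191  0.0793  0.    ] 0.08159147967691123 13.57168421430706
plate [array([0.503 , 0.1729, 0.048 ]), array([0.526 , 0.0754, 0.048 ])]
screwcentre [0.5953 0.1424 0.054 ]
tin base [0.5807 0.4456 0.    ] [0.6373 0.4688 0.    ] [0.5755 0.3978 0.    ] tin rim [0.6208 0.3767 0.12  ] [0.5677 0.4156 0.12  ]
[[-13 -14 -13 -12 -13 -16 -12 -10 -12 -11 -11 -12 -10 -11]
 [-10 -11 -10 -12 -13 -10  -7  -7 -10 -13 -15 -11 -10 -10]
 [-12 -14 -12 -14 -11  -4   4  10   4  -5  -9  -9  -7 -12]
 [-13 -12 -15 -13 -13  -8  -7  12  16   0  -8 -13 -13 -14]
 [-13 -15 -14 -16 -15 -16 -12   4  23  11  -7 -11 -16 -18]
 [ -7  -4 -13 -14 -15 -18 -14   1  29  24  -4 -12 -21 -27]
 [ -3   1 -11 -16 -20 -17 -13   6  37  31   2 -13 -26 -29]
 [-10  -3  -1  -9 -17 -17   0  19  38  24  -4 -19 -26 -31]
 [-12  -4  12   4  -3   1  14  29  31   8 -18 -29 -29 -29]
 [ -8  -7   3  19  20  20  29  25   9 -14 -27 -28 -32 -28]
 [ -9 -10  -5   5   6  13  11   5  -9 -22 -27 -31 -32 -28]
 [ -9 -10 -11 -10 -11 -11  -7 -13 -19 -29 -31 -31 -30 -29]
 [-11 -13 -12 -11 -14 -19 -24 -22 -29 -31 -29 -30 -30 -31]
 [-11 -10 -13 -14 -21 -28 -28 -26 -28 -30 -32 -30 -33 -29]]
[ 63.5218 -54.1591  12.128 ]
```

Call:
{"api": "arm_command", "payload": {"gripper": [0, 0, 0, 0, 0], "slide": [[63.5, -54.2, 8], [63.5, -54.2, 8], [63.5, -54.2, 8], [63.5, -54.2, 8], [63.5, -54.2, 8]], "turn": [[0, 0, 7.6], [0, 0, 7.6], [0, 0, 7.6], [0, 0, 7.6], [0, 0, 7.6]], "force": 40}}

```text
clock: 0.78
position: [0.3726, -0.309, 0.2014]
tool_rot: [3.141, -0.0, 0.232]
force: [1.3, -0.6, 0.4]
grip_width: -0.0003
```

Run:
```python
from h import *
print(bot.observe()['position'],togo([.623,.149,.11]))
print("tin rim",two((149,222),(158,161)),"nut",two((217.3,288),(197,217.5)),plane("top",(197,217.5),.01))
```

```text
[ 0.3726 -0.309   0.2014] [ 34.9    -38.8133   9.1385]
tin rim (array([0.6178, 0.4193, 0.129 ]), np.float64(0.0020058374198447704)) nut (array([0.5219, 0.3651, 0.006 ]), np.float64(0.0018559479286085064)) [0.5219 0.3648 0.01  ]
```

Call:
{"api": "arm_command", "payload": {"gripper": [0, 0, 0, 0, 0], "slide": [[34.9, -38.8, 9.1], [34.9, -38.8, 9.1], [34.9, -38.8, 9.1], [34.9, -38.8, 9.1], [34.9, -38.8, 9.1]], "turn": [[0, 0, 0], [0, 0, 0], [0, 0, 0], [0, 0, 0], [0, 0, 0]]}}

```text
clock: 1.4
position: [0.5204, -0.0389, 0.1475]
tool_rot: [3.141, -0.0, 0.232]
force: [1.0, -1.4, -0.5]
grip_width: 0.0
```

Run:
```python
from h import *
print(togo([.623,.149,.08]))
```

```text
[ 14.3085 -15.9272   6.7435]
```

Call:
{"api": "arm_command", "payload": {"gripper": [0, 0, 0, 0, 0], "slide": [[14.3, -15.9, 3], [14.3, -15.9, 3], [14.3, -15.9, 4], [14.3, -15.9, 6], [14.3, -15.9, 6]], "turn": [[0, 0, 0], [0, 0, 0], [0, 0, 0], [0, 0, 0], [0, 0, 0]]}}

```text
clock: 2.02
position: [0.6212, 0.1494, 0.0853]
tool_rot: [-3.141, 0.003, 0.235]
force: [-0.7, -0.3, 0.8]
grip_width: 0.0001
```

Run:
```python
from h import *
s=bot.observe();print(s['position'],s['force'],togo([.623,.149,.072]))
a=vision.grab_frame("scene");b=vision.grab_frame("top")
x=cv2.resize(a[120:260,200:340],None,fx=2.8,fy=2.8);y=cv2.resize(b[100:240,225:365],None,fx=2.8,fy=2.8)
cv2.imwrite("pics/c2.png",np.hstack([x,y]))
```

```text
[0.6212 0.1494 0.0853] [-0.6807 -0.2973  0.7598] [0.1667 0.0859 1.3258]
```

View pics/c2.png

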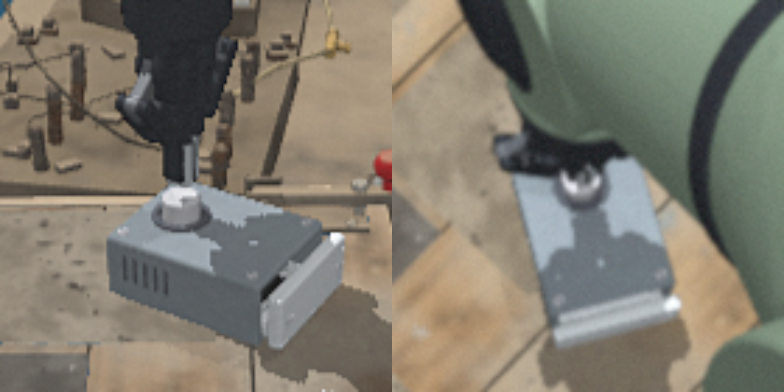

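The closed fingertips stand over the button in both views (left crop about (182,180), right crop about (580,185)), so I'll press.

Call:
{"api": "arm_command", "payload": {"gripper": [0, 0, 0, 0, 0], "slide": [[0.2, 0, 0.9], [0.2, 0, 1.3], [0.2, 0, 1.5], [0.2, 0, 1.7], [0.2, 0, 1.85]], "turn": [[0, 0, 0], [0, 0, 0], [0, 0, 0], [0, 0, 0], [0, 0, 0]]}}

```text
clock: 2.75
position: [0.6243, 0.1471, 0.0698]
tool_rot: [3.141, -0.0, 0.232]
force: [-1.0, -1.8, 2.2]
grip_width: -0.0001
```

Call:
{"api": "arm_command", "payload": {"gripper": [0, 0, 0, 0, 0], "slide": [[0, 0, 0], [0, 0, 0.1], [0, 0, 0.2], [0, 0, 0.3], [0, 0, 0.3]], "turn": [[0, 0, 0], [0, 0, 0], [0, 0, 0], [0, 0, 0], [0, 0, 0]]}}

```text
clock: 3.38
position: [0.6243, 0.1474, 0.0663]
tool_rot: [-3.142, -0.0, 0.232]
force: [-0.6, -0.5, 3.9]
grip_width: -0.0001
```

Run:
```python
from h import *
a=vision.grab_frame("scene");b=cv2.imread("pics/scene0.png")
d=cv2.absdiff(a,b).max(2)
s=bot.observe();print(s['position'],s['force'],(d[215:270,300:360]>50).sum())
```

```text
[0.6243 0.1474 0.0664] [-1.1843 -0.8229  4.1672] 860
```

Call:
{"api": "arm_command", "payload": {"gripper": [0, 0, 0, 0, 0], "slide": [[0, 0, 0.1], [0, 0, 0.2], [0, 0, 0.2], [0, 0, 0.3], [0, 0, 0.3]], "turn": [[0, 0, 0], [0, 0, 0], [0, 0, 0], [0, 0, 0], [0, 0, 0]]}}

```text
clock: 4.05
position: [0.6243, 0.1474, 0.0633]
tool_rot: [-3.142, -0.0, 0.232]
force: [-0.3, -0.0, 4.8]
grip_width: -0.0002
```

Run:
```python
from h import *
a=vision.grab_frame("scene");b=cv2.imread("pics/scene0.png")
d=cv2.absdiff(a,b).max(2)
s=bot.observe();print(s['position'],s['force'],(d[215:270,300:360]>50).sum())
cv2.imwrite("pics/c3.png",cv2.resize(a[120:300,200:400],None,fx=2,fy=2))
```

```text
[0.6243 0.1474 0.0634] [0.0306 0.5007 4.512 ] 857
```

View pics/c3.png

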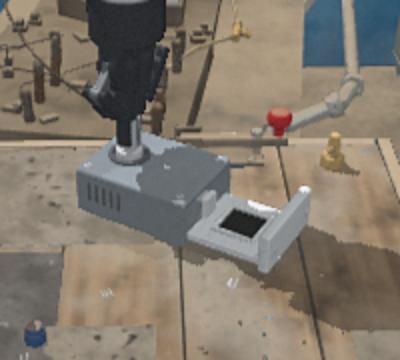

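The tray has popped out, with its pocket at crop (243,222), which is image (321,231). Now lift off and go to the nut.

Call:
{"api": "arm_command", "payload": {"gripper": [0, 0, 5, 5, 5], "slide": [[0, 0, -5], [0, 0, -10], [-5, -23.5, -11], [-5, -23.5, -11], [-5, -23.5, -11]], "turn": [[0, 0, 0], [0, 0, 0], [0, 0, -10], [0, 0, -15.5], [0, 0, -15.5]]}}

```text
clock: 4.72
position: [0.543, 0.3181, 0.1711]
tool_rot: [-3.141, 0.0, 0.504]
force: [0.2, 1.5, 0.2]
grip_width: 0.0498
```

Run:
```python
from h import *
s=bot.observe();print(s['position'],togo([.522,.3645,.06]))
print("pocket",plane("scene",(321.5,231),.014))
```

```text
[0.543  0.3181 0.1711] [ 0.3984 -5.0753 11.1085]
pocket [0.4916 0.1148 0.014 ]
```

Call:
{"api": "arm_command", "payload": {"gripper": [5, 5, 5, 5, 5], "slide": [[0.4, -5.1, 0], [0.4, -5.1, 5], [0.4, -5.1, 10], [0.4, -5.1, 11], [0.4, -5.1, 11]], "turn": [[0, 0, 0], [0, 0, 0], [0, 0, 0], [0, 0, 0], [0, 0, 0]]}}

```text
clock: 5.35
position: [0.5232, 0.3635, 0.0616]
tool_rot: [-3.141, 0.0, 0.503]
force: [0.3, -0.1, 0.8]
grip_width: 0.0498
```

Run:
```python
from h import *
s=bot.observe();print(s['position'],s['tool_rot'],togo([.522,.3645,.006]))
a=vision.grab_frame("scene");b=vision.grab_frame("top")
x=cv2.resize(a[200:320,150:290],None,fx=2.8,fy=2.8);y=cv2.resize(b[155:275,130:270],None,fx=2.8,fy=2.8)
cv2.imwrite("pics/c4.png",np.hstack([x,y]))
blue=lambda c:(c[...,0].astype(int)-c[...,2]>22)
print(blob(a,(205,275,232,300),blue)[:2], proj("scene",s['position']))
```

```text
[0.5232 0.3635 0.0616] [-3.1415  0.0002  0.5026] [-0.052  -0.1467  5.56  ]
(array([217.3333, 288.7733]), array([212, 284,  11,  10,  75])) [214.5983 263.048 ]
```

View pics/c4.png

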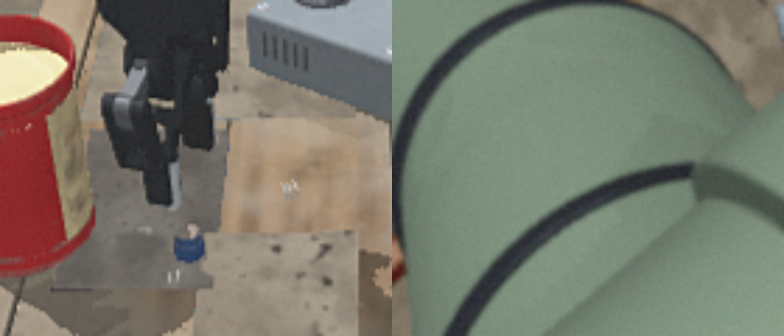

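Scene crop: the nut is at (189,245), just below the open fingers (near tip (172,205)). The arm hides it in the top view. The projection agrees, so I descend and grip.

Call:
{"api": "arm_command", "payload": {"gripper": [5, 5, 5, 5, 5], "slide": [[-0.05, -0.15, 3], [-0.05, -0.15, 5], [-0.05, -0.15, 5.8], [-0.05, -0.15, 5.8], [-0.05, -0.15, 5.8]], "turn": [[0, 0, 0], [0, 0, 0], [0, 0, 0], [0, 0, 0], [0, 0, 0]]}}

```text
clock: 6.08
position: [0.5223, 0.3648, 0.0039]
tool_rot: [-3.141, -0.001, 0.503]
force: [-0.0, -0.1, -0.3]
grip_width: 0.0502
```

Call:
{"api": "arm_command", "payload": {"gripper": [1.5, 1.5, 1.5, 1.5, 1.5], "slide": [[0, 0, 0], [0, 0, 0], [0, 0, 0], [0, 0, 0], [0, 0, 0]], "turn": [[0, 0, 0], [0, 0, 0], [0, 0, 0], [0, 0, 0], [0, 0, 0]], "force": 40}}

```text
clock: 6.7
position: [0.5222, 0.3645, 0.0038]
tool_rot: [-3.142, -0.001, 0.502]
force: [-0.4, -1.1, 6.5]
grip_width: 0.0171
```

Call:
{"api": "arm_command", "payload": {"gripper": [1.5, 1.5, 1.5, 1.5, 1.5], "slide": [[0, 0, 0], [0, 0, -1], [0, 0, -3], [0, 0, -5], [0, 0, -5]], "turn": [[0, 0, 0], [0, 0, 0], [0, 0, 0], [0, 0, 0], [0, 0, 0]]}}

```text
clock: 7.32
position: [0.5229, 0.3652, 0.0558]
tool_rot: [-3.141, -0.003, 0.502]
force: [-0.3, -0.1, -0.8]
grip_width: 0.0171
```

Run:
```python
from h import *
s=bot.observe();print(s['position'],s['force'],s['grip_width'],proj("scene",s['position']))
a=vision.grab_frame("scene")
cv2.imwrite("pics/c5.png",cv2.resize(a[225:315,170:270],None,fx=5,fy=5,interpolation=cv2.INTER_CUBIC))
```

```text
[0.5229 0.3652 0.0558] [-0.3204 -0.0504 -0.8396] 0.01710779161458933 [214.1948 266.1768]
```

View pics/c5.png

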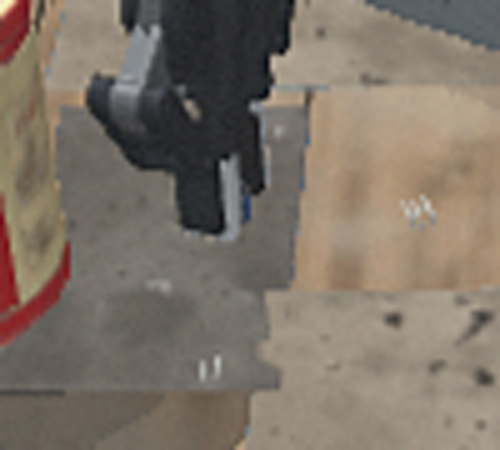

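The nut is up between the pads: blue is visible at crop (247,208), and its extent is consistent with being centred. Next is the carry to the pocket.

Run:
```python
from h import *
print(togo([.492,.1165,.10]))
from h import *
a=cv2.imread("pics/c3.png");g=cv2.cvtColor(a,cv2.COLOR_BGR2GRAY)
B=blob(g,(215,200,275,245),lambda c:c<60);p=B[0]/2+[200,120];print("dark",p,B[1],plane("scene",p,.014))
```

```text
[-14.6118  20.2904  -4.5782]
dark [321.3365 231.554 ] [221 210  45  28 694] [0.4906 0.1165 0.014 ]
```

Call:
{"api": "arm_command", "payload": {"gripper": [1.5, 1.5, 1.5, 1.5, 1.5], "slide": [[0, 0, -4], [-5, 7, -4.6], [-10, 14, -4.6], [-14.6, 20.3, -4.6], [-14.6, 20.3, -4.6]], "turn": [[0, 0, 0], [0, 0, 5], [0, 0, 10], [0, 0, 15.5], [0, 0, 15.5]]}}

```text
clock: 8.0
position: [0.4911, 0.1145, 0.0991]
tool_rot: [3.141, 0.0, 0.231]
force: [1.2, 0.2, -0.2]
grip_width: 0.0173
```

Call:
{"api": "arm_command", "payload": {"gripper": [1.5, 1.5, 1.5], "slide": [[0, 0, 0], [0, 0, 3], [0, 0, 4.5]], "turn": [[0, 0, 0], [0, 0, 0], [0, 0, 0]]}}

```text
clock: 8.38
position: [0.4912, 0.1167, 0.0529]
tool_rot: [-3.141, 0.001, 0.233]
force: [-0.1, -0.4, -1.0]
grip_width: 0.0172
```

Run:
```python
from h import *
s=bot.observe();print(s['position'],s['force'],s['grip_width'],s['tool_rot'],togo([.4915,.1165,.02]))
a=vision.grab_frame("scene")
cv2.imwrite("pics/c6.png",cv2.resize(a[175:275,265:375],None,fx=5,fy=5,interpolation=cv2.INTER_CUBIC))
```

```text
[0.4912 0.1167 0.0529] [-0.0589 -0.4369 -0.9515] 0.01719924878607889 [-3.1414  0.0013  0.2326] [0.0265 0.0307 3.292 ]
```

View pics/c6.png

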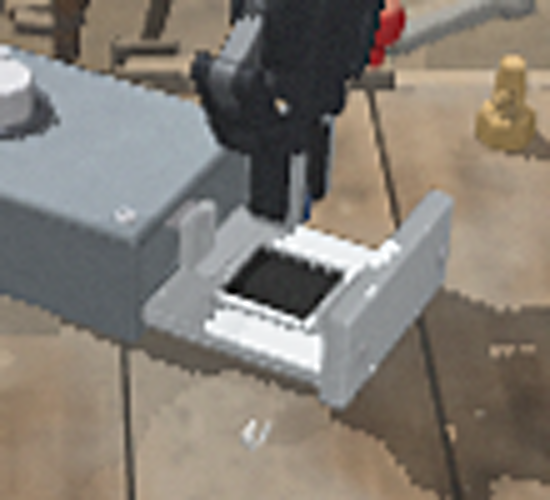

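The nut is held at crop (307,210), above and behind the dark pocket at (285,285), as expected at this height. I lower it now.

Call:
{"api": "arm_command", "payload": {"gripper": [1.5, 1.5, 1.5, 1.5, 1.5], "slide": [[0, 0, 1.5], [0, 0, 2.5], [0, 0, 3.0], [0, 0, 3.3], [0, 0, 3.3]], "turn": [[0, 0, 0], [0, 0, 0], [0, 0, 0], [0, 0, 0], [0, 0, 0]]}}

```text
clock: 9.05
position: [0.4918, 0.1164, 0.0212]
tool_rot: [-3.142, -0.0, 0.232]
force: [-0.1, -0.0, 0.6]
grip_width: 0.0172
```

Call:
{"api": "arm_command", "payload": {"gripper": [1.5, 1.5, 1.5], "slide": [[0, 0, 0.1], [0, 0, 0.2], [0, 0, 0.2]], "turn": [[0, 0, 0], [0, 0, 0], [0, 0, 0]]}}

```text
clock: 9.43
position: [0.4918, 0.1164, 0.0191]
tool_rot: [-3.142, -0.0, 0.232]
force: [-0.4, -0.1, -0.3]
grip_width: 0.0171
```

Call:
{"api": "arm_command", "payload": {"gripper": [2, 2.5, 3.2, 4, 4], "slide": [[0, 0, 0], [0, 0, 0], [0, 0, 0], [0, 0, 0], [0, 0, 0]], "turn": [[0, 0, 0], [0, 0, 0], [0, 0, 0], [0, 0, 0], [0, 0, 0]]}}

```text
clock: 10.05
position: [0.4918, 0.1164, 0.0191]
tool_rot: [-3.142, -0.0, 0.232]
force: [-0.1, 0.9, 0.1]
grip_width: 0.0401
```

Call:
{"api": "arm_command", "payload": {"gripper": [4, 4, 4, 4, 4], "slide": [[0, 0, -1], [0, 0, -4], [0, 0, -8], [-8, 0, -10], [-14, 0, -10]], "turn": [[0, 0, 0], [0, 0, 0], [0, 0, 0], [0, 0, 0], [0, 0, 0]]}}

```text
clock: 10.68
position: [0.371, 0.0878, 0.1193]
tool_rot: [-3.141, -0.002, 0.232]
force: [0.4, 1.4, 0.0]
grip_width: 0.04
```

Run:
```python
from h import *
s=bot.observe();print(s['position'],s['force'],s['grip_width'])
a=vision.grab_frame("scene");b=vision.grab_frame("top")
cv2.imwrite("pics/c7.png",np.hstack([cv2.resize(i,None,fx=4,fy=4,interpolation=cv2.INTER_CUBIC) for i in(a[185:275,275:375],b[190:280,270:370])]))
```

```text
[0.371  0.0878 0.1193] [0.3939 1.3584 0.045 ] 0.039994742179371746
```

View pics/c7.png

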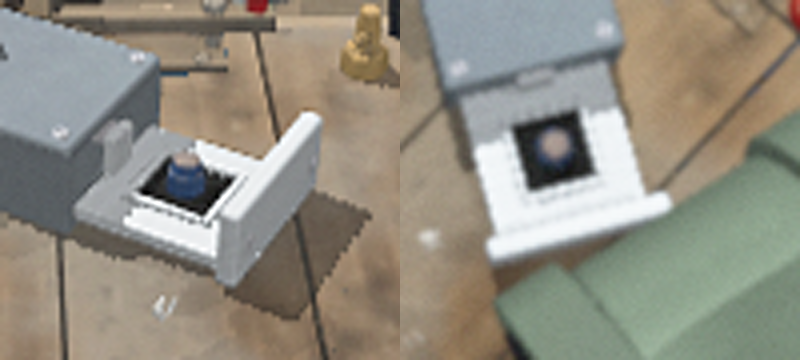

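Both views show the nut standing upright in the middle of the pocket (left crop (185,178), right crop (553,147)). Next I shut the fingers, lower them in front of the plate and push.

Run:
```python
from h import *
u=np.array([np.cos(.232),np.sin(.232)]);B=np.array([.623,.149])-.03*u
p=B-.186*u;print(p,togo([*p,.02]))
```

```text
[0.4128 0.0993] [ 4.8665 -0.2616  9.8561]
```

Call:
{"api": "arm_command", "payload": {"gripper": [0, 0, 0, 0, 0], "slide": [[4.9, -0.25, 0], [4.9, -0.25, 4], [4.9, -0.25, 8], [4.9, -0.25, 9.8], [4.9, -0.25, 9.8]], "turn": [[0, 0, 0], [0, 0, 0], [0, 0, 0], [0, 0, 0], [0, 0, 0]]}}

```text
clock: 11.4
position: [0.4186, 0.1017, 0.0196]
tool_rot: [3.141, 0.002, 0.232]
force: [0.9, 1.0, 0.5]
grip_width: -0.0001
```

```bash
cat >> h.py <<'E'
def where():
    s=bot.observe();u=np.array([np.cos(.232),np.sin(.232)]);B=np.array([.623,.149])-.03*u
    d=s['position'][:2]-B;return "boxx %.4f boxy %.4f z %.4f Fx %.1f Fz %.1f"%(d@u,d@[-u[1],u[0]],s['position'][2],s['force'][:2]@u,s['force'][2])
E
python3 -c "from h import *;print(where(),bot.observe()['tool_rot'])"
```

```text
boxx -0.1798 boxy 0.0010 z 0.0196 Fx 1.1 Fz 0.5 [3.1413 0.0019 0.2324]
```

Call:
{"api": "arm_command", "payload": {"gripper": [0, 0, 0, 0, 0], "slide": [[0.5, 0, 0], [1.0, 0, 0], [1.5, 0, 0], [2.0, 0, 0], [2.5, 0, 0]], "turn": [[0, 0, 0], [0, 0, 0], [0, 0, 0], [0, 0, 0], [0, 0, 0]]}}

```text
clock: 12.02
position: [0.4436, 0.1075, 0.0201]
tool_rot: [3.141, 0.0, 0.232]
force: [-4.7, -1.1, 3.7]
grip_width: -0.0001
```

```bash
python3 -c "from h import *;print(where())"
```

```text
boxx -0.1541 boxy 0.0009 z 0.0201 Fx -4.9 Fz 3.7
```

Call:
{"api": "arm_command", "payload": {"gripper": [0, 0, 0, 0, 0], "slide": [[0.5, 0, 0], [1.0, 0, 0], [1.5, 0, 0], [2.0, 0, 0], [2.5, 0, 0]], "turn": [[0, 0, 0], [0, 0, 0], [0, 0, 0], [0, 0, 0], [0, 0, 0]]}}

```text
clock: 12.65
position: [0.4677, 0.1133, 0.02]
tool_rot: [3.141, 0.001, 0.232]
force: [-6.7, -0.6, 5.0]
grip_width: 0.0
```

```bash
python3 -c "from h import *;print(where())"
```

```text
boxx -0.1293 boxy 0.0010 z 0.0200 Fx -6.6 Fz 5.0
```

Call:
{"api": "arm_command", "payload": {"gripper": [0, 0, 0, 0, 0], "slide": [[0.4, 0, 0], [0.8, 0, 0], [1.2, 0, 0], [1.6, 0, 0], [2.0, 0, 0]], "turn": [[0, 0, 0], [0, 0, 0], [0, 0, 0], [0, 0, 0], [0, 0, 0]]}}

```text
clock: 13.28
position: [0.4868, 0.1178, 0.02]
tool_rot: [3.141, 0.001, 0.232]
force: [-9.2, -0.2, 8.0]
grip_width: 0.0
```

Call:
{"api": "arm_command", "payload": {"gripper": [0, 0, 0, 0], "slide": [[0.15, 0, 0], [0.3, 0, 0], [0.45, 0, 0], [0.6, 0, 0]], "turn": [[0, 0, 0], [0, 0, 0], [0, 0, 0], [0, 0, 0]]}}

```text
clock: 13.78
position: [0.4923, 0.1192, 0.0199]
tool_rot: [3.141, 0.002, 0.232]
force: [-10.6, -1.5, 6.5]
grip_width: 0.0
```

```bash
python3 -c "from h import *;print(where())"
```

```text
boxx -0.1041 boxy 0.0010 z 0.0199 Fx -10.6 Fz 6.5
```

Call:
{"api": "arm_command", "payload": {"gripper": [0, 0, 0], "slide": [[0.1, 0, 0], [0.2, 0, 0], [0.3, 0, 0]], "turn": [[0, 0, 0], [0, 0, 0], [0, 0, 0]]}}

```text
clock: 14.15
position: [0.495, 0.1198, 0.0198]
tool_rot: [3.141, 0.002, 0.232]
force: [-9.4, -1.2, 6.9]
grip_width: -0.0001
```

Call:
{"api": "arm_command", "payload": {"gripper": [0, 0], "slide": [[0.1, 0, 0], [0.2, 0, 0]], "turn": [[0, 0, 0], [0, 0, 0]]}}

```text
clock: 14.4
position: [0.4969, 0.1202, 0.0198]
tool_rot: [3.141, 0.003, 0.232]
force: [-9.6, -2.0, 7.1]
grip_width: 0.0003
```

Call:
{"api": "arm_command", "payload": {"gripper": [0, 0], "slide": [[0.1, 0, 0], [0.2, 0, 0]], "turn": [[0, 0, 0], [0, 0, 0]]}}

```text
clock: 14.65
position: [0.4988, 0.1206, 0.0198]
tool_rot: [3.141, 0.003, 0.232]
force: [-8.8, -1.1, 4.7]
grip_width: 0.0
```

```bash
python3 -c "from h import *;print(where())"
```

```text
boxx -0.0974 boxy 0.0010 z 0.0198 Fx -8.8 Fz 4.7
```

Call:
{"api": "arm_command", "payload": {"gripper": [0, 0], "slide": [[0.1, 0, 0], [0.2, 0, 0]], "turn": [[0, 0, 0], [0, 0, 0]]}}

```text
clock: 14.9
position: [0.5014, 0.1213, 0.0198]
tool_rot: [3.142, 0.001, 0.232]
force: [-7.5, -0.9, 2.1]
grip_width: -0.0003
```

Call:
{"api": "arm_command", "payload": {"gripper": [0, 0], "slide": [[0.1, 0, 0], [0.1, 0, 0]], "turn": [[0, 0, 0], [0, 0, 0]]}}

```text
clock: 15.15
position: [0.5021, 0.1214, 0.0198]
tool_rot: [3.141, 0.002, 0.232]
force: [-8.5, -1.1, 2.8]
grip_width: 0.0001
```

Call:
{"api": "arm_command", "payload": {"gripper": [0, 0], "slide": [[0.1, 0, 0], [0.1, 0, 0]], "turn": [[0, 0, 0], [0, 0, 0]]}}

```text
clock: 15.4
position: [0.503, 0.1216, 0.0198]
tool_rot: [3.141, 0.002, 0.232]
force: [-8.4, -1.8, 4.5]
grip_width: -0.0001
```

```bash
python3 -c "from h import *;print(where())"
```

```text
boxx -0.0931 boxy 0.0010 z 0.0198 Fx -8.6 Fz 4.5
```

Call:
{"api": "arm_command", "payload": {"gripper": [0, 0], "slide": [[0.1, 0, 0], [0.1, 0, 0]], "turn": [[0, 0, 0], [0, 0, 0]]}}

```text
clock: 15.65
position: [0.504, 0.1219, 0.0198]
tool_rot: [3.141, 0.002, 0.232]
force: [-8.3, -1.2, 3.1]
grip_width: 0.0
```

Call:
{"api": "arm_command", "payload": {"gripper": [0, 0], "slide": [[0.1, 0, 0], [0.1, 0, 0]], "turn": [[0, 0, 0], [0, 0, 0]]}}

```text
clock: 15.9
position: [0.5047, 0.122, 0.0198]
tool_rot: [3.141, 0.003, 0.232]
force: [-10.0, -1.9, 5.8]
grip_width: 0.0001
```

```bash
python3 -c "from h import *;print(where())"
```

```text
boxx -0.0914 boxy 0.0010 z 0.0198 Fx -10.1 Fz 5.8
```

Call:
{"api": "arm_command", "payload": {"gripper": [0, 0], "slide": [[0.1, 0, 0], [0.1, 0, 0]], "turn": [[0, 0, 0], [0, 0, 0]]}}

```text
clock: 16.15
position: [0.5047, 0.122, 0.0197]
tool_rot: [3.141, 0.004, 0.232]
force: [-16.3, -1.5, 10.3]
grip_width: 0.0002
```

Call:
{"api": "arm_command", "payload": {"gripper": [0, 0], "slide": [[0.1, 0, 0], [0.1, 0, 0]], "turn": [[0, 0, 0], [0, 0, 0]]}}

```text
clock: 16.4
position: [0.5048, 0.122, 0.0196]
tool_rot: [3.141, 0.006, 0.232]
force: [-22.4, -3.1, 16.4]
grip_width: -0.0001
```

```bash
python3 -c "from h import *;print(where())"
```

```text
boxx -0.0913 boxy 0.0009 z 0.0196 Fx -22.5 Fz 16.4
```

The fingers are at the solid stop with the force rising, so I back off.

Call:
{"api": "arm_command", "payload": {"gripper": [0, 0, 0, 0, 0], "slide": [[-0.4, 0, 0], [-0.8, 0, 0], [-1.4, 0, 0], [-2.5, 0, 0], [-4, 0, 0]], "turn": [[0, 0, 0], [0, 0, 0], [0, 0, 0], [0, 0, 0], [0, 0, 0]]}}

```text
clock: 17.02
position: [0.4683, 0.1134, 0.0201]
tool_rot: [-3.141, -0.0, 0.232]
force: [1.2, -0.8, -0.2]
grip_width: -0.0001
```

Call:
{"api": "arm_command", "payload": {"gripper": [0, 0, 0, 0, 0], "slide": [[-5, 0, 0], [-5, 0, -4], [-5, 0, -8], [-5, 0, -12], [-5, 0, -12]], "turn": [[0, 0, 0], [0, 0, 0], [0, 0, 0], [0, 0, 0], [0, 0, 0]]}}

```text
clock: 17.65
position: [0.4211, 0.1022, 0.1424]
tool_rot: [-3.141, -0.005, 0.232]
force: [-0.5, 0.7, 0.2]
grip_width: 0.0003
```

Run:
```python
from h import *
print(where())
a=vision.grab_frame("scene");b=vision.grab_frame("top")
cv2.imwrite("pics/c8.png",np.hstack([cv2.resize(i,None,fx=3,fy=3,interpolation=cv2.INTER_CUBIC) for i in(a[170:280,230:360],b[140:250,250:380])]))
```

```text
boxx -0.1772 boxy 0.0009 z 0.1424 Fx -0.3 Fz 0.2
```

View pics/c8.png

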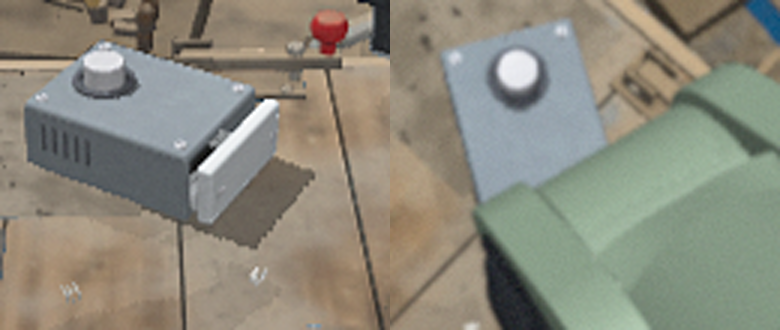

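The tray is shut at left crop (240,165), the button is up, and the fingers are clear. One more numeric check against the first picture, then I hand in.

Run:
```python
from h import *
for i in range(6): a=vision.grab_frame("scene")
b=cv2.imread("pics/scene0.png");d=cv2.absdiff(a,b).max(2)
print("tray/box",(d[180:245,235:328]>50).sum(),"nut4",(d[325:343,212:232]>50).sum(),"brass",(d[183:208,357:378]>50).sum(),"old cap nut place",(d[282:296,210:225]>50).sum(),where())
if (d[180:245,235:328]>50).sum()<150: job_done();print("handed in")
```

```text
tray/box 0 nut4 0 brass 66 old cap nut place 74 boxx -0.1786 boxy 0.0010 z 0.1394 Fx 0.5 Fz 0.4Traceback (most recent call last):
  File "<stdin>", line 5, in <module>
NameError: name 'job_done' is not defined
```

The brass difference is probably the arm showing in that corner of the picture; I'll check its colour blob.

Run:
```python
from h import *
from workcell import job_done
f=lambda c:(c[...,2].astype(int)-c[...,0]>70)
print([blob(i,(350,180,385,212),f)[:2] for i in(cv2.imread("pics/scene0.png"),vision.grab_frame("scene"),cv2.imread("pics/scene0.png"))])
print(job_done())
```

```text
[(array([363.1429, 197.7143]), array([361, 195,   6,   6,  14])), (array([363.1333, 197.8667]), array([361, 195,   6,   6,  15])), (array([363.1429, 197.7143]), array([361, 195,   6,   6,  14]))]
the job is handed in; nothing more can be done
None
```

The job is handed in. I pressed the button and the tray popped out. The capped nut went into the pocket, where both views showed it upright and centred. I then pushed the tray in to its solid stop and backed off, and it stayed shut.

**Last checks:**
- **Tray and button:** the final camera frame shows no difference from the first picture around the box, tray and button, so the tray is latched and the button is up. The arm is clear of everything.
- **Other parts:** the plain nut has not moved. A simple picture difference flagged 66 pixels near the brass fitting, probably the arm in view; the fitting's own colour patch sits at the same pixels as before, within 0.2 px.
- **Not seen:** the nut cannot be seen with the tray closed, so its final position inside was not checked by camera.
- **Force margin:** at the solid stop the measured force reached about 28 N in all (22.5 N along the push), under the 30 N limit but close. Readings came only at the end of each move, so a brief higher peak would not have shown.
- **Time:** about 18 s of the 64 s.

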